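# Back off the ratchet stop on the courtyard shelf

## Robot

A 7-joint arm with a two-finger parallel gripper is mounted at the origin on the work surface. World frame = base frame: x ahead of the robot, y to its left, z up, the work surface at z = 0. Lengths are in m, angles in rad, forces in N, time in s.
With the tool pointing down it reaches from about 0.4 to 0.9 m from the base axis. Payload 5.6 kg.
Tool frame: the origin (TCP) lies midway between the tips of the shut fingers; the grasp point (between the pads) lies 19 mm behind it; z points along the fingers, y is the line along which they close (so a half turn about z gives the same grasp; the last joint's range is limited). The gripper opens to 92 mm and grips with 3 to 60 N. Pads are 20 mm wide; open, the fingers measure 128 mm over their backs; the gripper's body (75 mm by 189 mm) begins 69 mm behind the grasp point.
Start: joints at [1.29, 0.468, -0.012, 1.603, 0.006, 1.071, -0.056], TCP at [0.153, -0.632, 0.215] pointing down, gripper open.
Joint ranges: [-2.53, 2.53], [-0.31, 2.02], [-1.57, 1.55], [0.28, 2.44], [-1.29, 4.43], [0.15, 1.84], [-2.92, 2.92]. Speed limits (rad/s): [2.57, 2.57, 3.14, 3.14, 3.14, 3.14, 3.14].

## Interface

Orientations are given as a 3x3 rotation matrix whose columns are the frame's x, y, z axes.
In Python, from station import env, effector, solver, viewer, workorder, search_frame, tip_of gives the robot as it stands. Calls block until the motion is done:
- env.reach(position, orientation): joint-space move of the TCP to a pose.
- env.movel(position, frame=None, rate=0.15): straight line of the TCP; frame=None keeps the orientation; rate is the mean speed in m/s.
- env.goto_joints(angles): joint-space move.
- effector.release() and effector.grasp(squeeze=None): open the fingers fully, or close them until they stop; squeeze is the grip in N (None keeps the last).
- env.pause(seconds).
- solver.inverse_kinematics(position, orientation): joint angles nearest the present ones, or None.
- env.sense(): the state.
- viewer.read_camera(name): name is "side" or "top"; returns (picture, depth): 420x560x3 uint8, red, green, blue; 420x560 float32, m along the optical axis (not along the pixel's ray), 0 where there is no reading.
- viewer.camera_info(name): a dict with "intrinsics" (3x3 intrinsics, pixels), "dist_coeffs" ([k1, k2, p1, p2, k3] as OpenCV has them; the pictures are not rectified), "eye" and "rotation" of the camera in the world. Camera axes: x right, y up, looking along -z (the intrinsics and any distortion apply to the point x, -y, -z); pixel columns grow to the right and rows downward; lengths in m; the calibration is good to about 2 mm. A picture is of the moment at which its call begins. camera_info takes no time and is no camera call.
A pose or a line that the arm cannot do raises env.PlanningError and nothing moves.
- workorder.finish_job(): hands the job in; it is judged then, once.
Trained networks look in the newest picture that a camera, given by its name, has taken for a name from the list of things; names that differ only in an ending like _2 or _b are one class to them, and where a whole thing is asked for, a point or a joint stands for the part that bears it (a point fixed in the world has none). Each returns a list of dicts, best first, with "score" (0 to 1); they miss things now and then, are a little off and sometimes report something else, mostly with a low value. They report only what shows in the picture. A call takes as long as a camera call. They do not tell look-alikes from the thing itself.
- search_frame(camera, name): "at" ([x, y, z] in m, in world coordinates, good to about 4 mm: the middle of the surface that is visible of it).
- tip_of(camera, name): "at" ([x, y, z] in m, in world coordinates, good to about 4 mm: a listed point, or the origin of a listed thing).
The state is a dict: "t": time; "joint_positions": joint angles; "joint_velocities": joint speeds; "tau": joint torques, N m; "ee_pos": TCP position; "tcp_rot": TCP orientation; "wrist_force": force on the tool from outside, world axes, zero at the start; "moment": the same for the moment, N m; "gripper_width": finger opening in m; "grasp_force": force on a finger pad.
Only numpy, scipy, OpenCV 4.12 (cv2) and the standard library are available. Lean on these libraries where they do the work, as an engineer would, in place of code of your own. Each camera call takes 0.05 s, during which the arm holds its last target. There are 200 camera calls.

## Task

Make room on the blue shelf for the patila: with the shut fingertips press down the black release key on top of the ratchet shelf stop and, keeping it pressed, push the stop back along its bar, away from the red masala box, all the way to the end block. Then let the key spring up again and move clear. Do it gently, only pressing and pushing: do not squeeze or force the stop, and leave the masala box, the patila and the tumbler standing where they are.

Things in the scene. Friction and masses are not known exactly. Their poses are not given: they have to be found in the camera images.
- rail: The fixed steel bar (26 mm wide, 289 mm long, its top 30 mm above the plank) screwed to the blue plank; the plank's top is 50 mm above the work surface. Origin on the plank's top, under the middle line of the bar, where the jaw's front face stands when joint stop reads 0. Its y axis runs along the bar: +y is 'back', away from the masala box and towards the end block (70 mm wide, 50 mm high, from y = 254 to 274 mm). Saw teeth every 10 mm under the bar.
- stop (a joint): How far the stop has slid back along the bar, m: 0 to 0.14; at 0.14 it is fully back at the end block. It starts between 0 and about 0.055. It slides with about 1 N of friction. The ratchet lets it click towards the masala box (-y) but, after at most 10 mm of play, blocks it towards +y unless the key is pressed. As the pawl springs into its tooth the stop may creep up to 10 mm in +y.
- key (a joint): How far the release key is pressed down, m: 0 is fully up, 0.012 fully down. Spring loaded, it comes up by itself: 4 N at the top to 7 N at the bottom. At rest, its pawl in the teeth, it reads 0 to 5 mm; the pawl is clear of the teeth when it is down by more than 5.5 mm (aim for about 9 mm). If it comes up on the way the stop locks again. A finger drawn back in -y while it still presses the key drags the stop with it; lifted straight up it leaves the stop in place.
- key_top (a point): Centre of the top face of the black ribbed release key, a flat pad 50 mm across the bar (x) and 60 mm along it (y), on the stop's carriage; axes as rail. With the key fully up this point is 55 mm above the plank; it sinks with the key. The key moves along with the stop.
- lug_face (a point): On the upright aluminium lug at the back of the stop: centre of its face that looks towards the key (-y), 70 mm wide, standing 30 mm higher than the key's top when that is up (top 85 mm above the plank), 14 mm thick, its face 32 mm in +y from the key's centre. A fingertip on the key moved in +y meets this face and pushes the stop. The free gap over the key, between the lug and the back of the jaw board, is 90 mm.
- jaw_face (a point): On the wooden jaw board at the stop's front: centre line of its face towards the masala box (-y), 50 mm above the plank. The board is 90 mm wide (x), 8 mm thick, its top 92 mm above the plank. It is 66 mm in -y from the key's centre. Carried by the stop.
- masala_mid (a point): Centre of the round red plastic masala box with twist cap, 84 mm across, 115 mm tall, standing on the plank in front of the jaw; a bystander.
- patila_mid (a point): Centre, half-way up, of the open aluminium pot (patila), 160 mm across, 75 mm tall, with two small side handles standing out about 35 mm, standing on the plank beyond the bar; a bystander.
- tumbler_mid (a point): Centre, half-way up, of the steel tumbler, 70 mm across, 100 mm tall, standing on the plank beyond the bar's far end; a bystander.
Not all that is in view belongs to the job. Of the things shaped like the part that bears masala_mid, the red one is meant.

How it is judged:
On the way, in this order (a step that is already met when the one before it is completed fails the run):
1. the release key is pressed down (more than 6.5 mm) before the stop has moved more than 20 mm (value of joint key above 0.0065 m and distance of jaw_face from where it was at the start of the episode below 0.02 m), for 0.05 s.
2. the stop is pushed back to the end block (value of joint stop above 0.132 m), for 0.1 s.
At the end, for the whole second after the job is handed in: The stop is at rest within 8 mm of the end of its travel at the end block, the key has sprung up (less than 6 mm down), and masala box, patila and tumbler stand upright within 20 mm of where they were (value of joint stop above 0.132 m and value of joint key below 0.006 m and velocity of joint stop between -0.005 and 0.005 m/s and distance of each of masala_mid, patila_mid, tumbler_mid from where it was at the start of the episode below 0.02 m and angle between each of masala_mid, patila_mid, tumbler_mid's own z axis and vertical below 0.2 rad); the robot touches nothing.
It fails at once if the masala box is pushed more than 20 mm from its place, lifted more than 10 mm or tipped (distance of masala_mid from where it was at the start of the episode above 0.02 m or height (world z) of masala_mid above 0.1175 m or angle between masala_mid's own z axis and vertical above 0.2 rad).
It fails at once if the patila is pushed more than 20 mm from its place, lifted more than 10 mm or tipped (distance of patila_mid from where it was at the start of the episode above 0.02 m or height (world z) of patila_mid above 0.0975 m or angle between patila_mid's own z axis and vertical above 0.2 rad).
It fails at once if the tumbler is pushed more than 20 mm from its place, lifted more than 10 mm or tipped (distance of tumbler_mid from where it was at the start of the episode above 0.02 m or height (world z) of tumbler_mid above 0.11 m or angle between tumbler_mid's own z axis and vertical above 0.2 rad).
It fails at once if the stop is squeezed or forced with more than 40 N (contact force between the fingers and rail above 40 N).
It also fails if it takes over 32 s, if anything falls off the work surface, if the arm or the gripper's body presses on something with over 40 N, if the wrist force passes 120 N, or if a joint passes its speed limit or range.

## Working session

There is one attempt and no reset: what is moved stays moved. The work goes in short steps, each a Python script; the robot and the scene stay as the last script left them, time stands still between calls to the robot, and variables do not carry over. Pictures are saved under pics/ and viewed, at most 10 in all, crops included, and the job is handed in when it is done.

```bash
mkdir -p pics; python3 - <<'E'
from station import *
import cv2,numpy as np
for c in("side","top"):
    p,d=viewer.read_camera(c); cv2.imwrite(f"pics/{c}0.png",p[:,:,::-1])
    for n in("rail","key_top","lug_face","jaw_face","masala_mid","patila_mid","tumbler_mid"):
        print(c,n,[(np.round(r["at"],3).tolist(),round(r["score"],2)) for r in tip_of(c,n)[:3]])
s=env.sense();print(s["t"],s["tcp_rot"],s["wrist_force"])
E
```

```text
side rail [([0.517, -0.058, 0.05], 0.71), ([0.55, 0.057, 0.12], 0.68)]
side key_top [([0.54, 0.027, 0.105], 0.69)]
side lug_face [([0.548, 0.055, 0.119], 0.8)]
side jaw_face [([0.525, -0.036, 0.099], 0.93)]
side masala_mid [([0.511, -0.133, 0.107], 0.96), ([0.296, -0.224, 0.059], 0.75), ([0.221, -0.309, 0.061], 0.74)]
side patila_mid [([0.733, -0.022, 0.087], 0.64)]
side tumbler_mid [([0.72, 0.139, 0.098], 0.73)]
top rail [([0.52, -0.057, 0.052], 0.74)]
top key_top [([0.537, 0.023, 0.1], 0.92), ([0.733, -0.026, 0.086], 0.39)]
top lug_face [([0.547, 0.058, 0.122], 0.78)]
top jaw_face [([0.523, -0.036, 0.098], 0.69)]
top masala_mid [([0.296, -0.228, 0.056], 0.89), ([0.219, -0.314, 0.062], 0.77), ([0.507, -0.13, 0.107], 0.59)]
top patila_mid [([0.73, -0.024, 0.087], 0.93)]
top tumbler_mid [([0.721, 0.138, 0.102], 0.71)]
0.8 [[ 9.71874210e-01  2.35500568e-01 -5.01274038e-05]
 [ 2.35500564e-01 -9.71874209e-01 -7.59456811e-05]
 [-6.66027819e-05  6.20046169e-05 -9.99999996e-01]] [ 0.26958021 -0.95310816 -0.22911025]
```

View pics/side0.png

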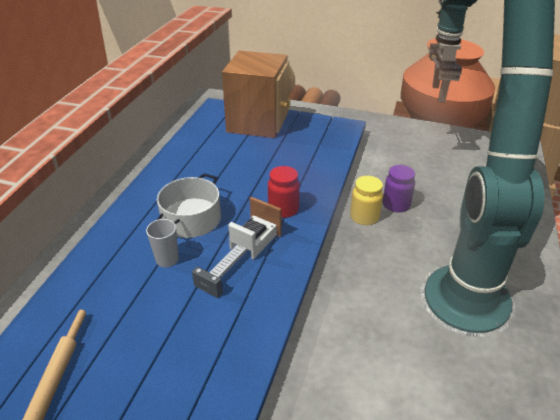

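View pics/top0.png

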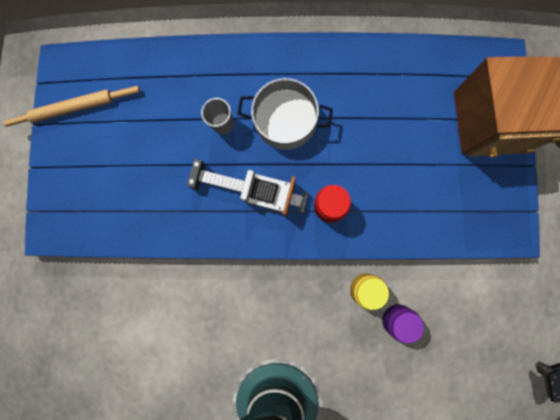

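Candidates for the masala box: red at side (284,192) / top (333,203), yellow at top (370,291) and purple at top (405,324). The red one is meant: it is the right colour and stands in front of the jaw on the plank. I'll confirm it in a crop with the bar fit drawn over it.

```bash
cat >h.py <<'E'
from station import *
import cv2,numpy as np
def cloud(c):
    p,d=viewer.read_camera(c);i=viewer.camera_info(c);h,w=d.shape
    g=np.stack(np.meshgrid(np.arange(w),np.arange(h)),-1).reshape(-1,1,2).astype(float)
    n=cv2.undistortPoints(g,np.array(i["intrinsics"]),np.array(i["dist_coeffs"])).reshape(h,w,2)
    P=np.stack([n[...,0]*d,-n[...,1]*d,-d],-1)@np.array(i["rotation"]).T+np.array(i["eye"])
    return p,np.where(d[...,None]>0,P,np.nan)
def project(c,X):
    i=viewer.camera_info(c);q=(np.array(X)-i["eye"])@np.array(i["rotation"])*[1,-1,-1]
    return cv2.projectPoints(q.reshape(-1,1,3),np.zeros(3),np.zeros(3),np.array(i["intrinsics"]),np.array(i["dist_coeffs"]))[0].reshape(-1,2)
E
python3 - <<'E'
from h import *
p,P=cloud("top")
x,y,z=P[...,0],P[...,1],P[...,2]
for nm,lo,hi,yl,yh in(("block",.09,.11,.15,.25),("key",.094,.112,-.01,.05),("lug",.127,.143,.04,.1),("jaw",.134,.15,-.06,-.01)):
    m=(z>lo)&(z<hi)&(y>yl)&(y<yh)&(x>.48)&(x<.64)
    r=cv2.minAreaRect(P[m][:,:2].astype(np.float32)*1000)
    print(nm,m.sum(),np.median(P[m],0).round(4),r)
k=np.array([.5385,.025,.105]);e=np.array([.582,.198,.1])
for q in project("top",[k,e,[.5235,-.036,.1]]): cv2.circle(p,tuple(int(v) for v in q.round()),1,(0,255,0),-1)
cv2.imwrite("pics/crop.png",cv2.resize(p[130:240,170:370,::-1],None,fx=4,fy=4,interpolation=cv2.INTER_CUBIC))
E
```

```text
block 251 [0.5828 0.1962 0.0981] ((583.715576171875, 197.0212860107422), (21.31531524658203, 70.22724914550781), 77.50929260253906)
key 456 [0.5402 0.0235 0.1029] ((543.2324829101562, 26.56372833251953), (61.540958404541016, 54.304954528808594), 75.3348388671875)
lug 159 [0.5506 0.0622 0.1331] ((549.3729248046875, 62.51982116699219), (13.61099910736084, 67.84600067138672), 74.1452865600586)
jaw 134 [ 0.5237 -0.0333  0.1404] ((524.4459838867188, -33.13761520385742), (8.28132438659668, 86.65863800048828), 75.19314575195312)
```

View pics/crop.png

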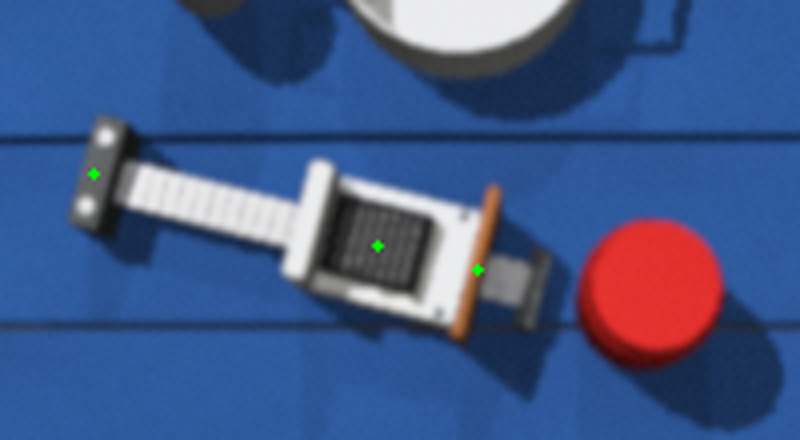

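The crop confirms the red box at crop (650,292), with the jaw, key (378,245), lug and end block at (95,173) on one line; the bar axis is at about 14.5° and stop ≈ 21 mm. Now I'll move over the key and press it.

```bash
cat >>h.py <<'E'
a=np.radians(14.5);u=np.array([np.sin(a),np.cos(a),0]);v=np.array([np.cos(a),-np.sin(a),0])
K=np.array([.540,.0255,0]);B=np.array([.5835,.197,0])
R=np.column_stack([u,v,[0,0,-1]])
def st(l=""):
    s=env.sense();f=s["wrist_force"];p=np.array(s["ee_pos"])
    print(l,round(s["t"],2),"tcp",p.round(4),"along",round(float((p-K)@u)*1000,1),"F u,v,z",round(float(f@u),1),round(float(f@v),1),round(float(f[2]),1));return s
E
python3 - <<'E'
from h import *
Rs=[R,R*[-1,-1,1]]
h=K+6e-3*u+[0,0,.26]
q0=np.array(env.sense()["joint_positions"])
R1=min(Rs,key=lambda r:np.abs(solver.inverse_kinematics(h,r)-q0)[1:].max() if solver.inverse_kinematics(h,r) is not None else 9)
print(solver.inverse_kinematics(h,R1))
effector.grasp(5)
env.reach([.13,-.5,.30],np.array(env.sense()["tcp_rot"]));st("up")
env.reach(h,R1);st("hover")
env.movel(K+6e-3*u+[0,0,.125],rate=.12);st("above")
env.pause(.2);st("still")
E
```

```text
[ 0.51802575  0.3511566  -0.78710229  1.77897053  0.27350231  1.12448867
 -0.61118564]
up 2.87 tcp [ 0.1301 -0.5007  0.3   ] along -612.1 F u,v,z -0.3 0.0 -0.4
hover 5.26 tcp [0.5416 0.0299 0.2598] along 4.7 F u,v,z -0.2 0.0 0.3
above 6.53 tcp [0.5421 0.0315 0.1257] along 6.3 F u,v,z 0.6 0.8 0.5
still 6.73 tcp [0.5418 0.0312 0.1255] along 6.0 F u,v,z 0.4 -0.9 0.3
```

```bash
python3 - <<'E'
from h import *
b=K+6e-3*u
for z in(.108,.102,.099,.0955):
    env.movel(b+[0,0,z],rate=.04);st(z)
env.pause(.15);s=st("pressed")
f=s["wrist_force"][2]
if 3<f<15 and s["ee_pos"][2]<.0985:
    for d in(20,35,50,65):
        env.movel(K+d*1e-3*u+[0,0,.0955],rate=.05);s=st(d)
        if abs(s["wrist_force"]@u)>15:break
p,_=viewer.read_camera("top");cv2.imwrite("pics/mid.png",cv2.resize(p[130:240,150:350,::-1],None,fx=4,fy=4))
E
```

```text
0.108 7.31 tcp [0.5414 0.0314 0.1078] along 6.1 F u,v,z 0.0 -0.3 0.2
0.102 7.61 tcp [0.5423 0.0315 0.1024] along 6.4 F u,v,z 0.3 1.2 3.5
0.099 7.86 tcp [0.5422 0.0314 0.0995] along 6.3 F u,v,z 0.8 0.8 4.9
0.0955 8.11 tcp [0.5422 0.0313 0.096 ] along 6.2 F u,v,z 0.7 1.9 5.9
pressed 8.26 tcp [0.5422 0.0314 0.0961] along 6.2 F u,v,z 0.5 2.7 5.8
20 8.69 tcp [0.5459 0.0454 0.0962] along 20.7 F u,v,z 1.6 1.7 6.0
35 9.14 tcp [0.5497 0.0599 0.0962] along 35.8 F u,v,z 1.6 2.9 5.5
50 9.59 tcp [0.5534 0.0744 0.0962] along 50.7 F u,v,z 0.9 2.3 5.9
65 10.04 tcp [0.5572 0.089  0.0963] along 65.8 F u,v,z 1.6 2.1 5.5
```

View pics/mid.png

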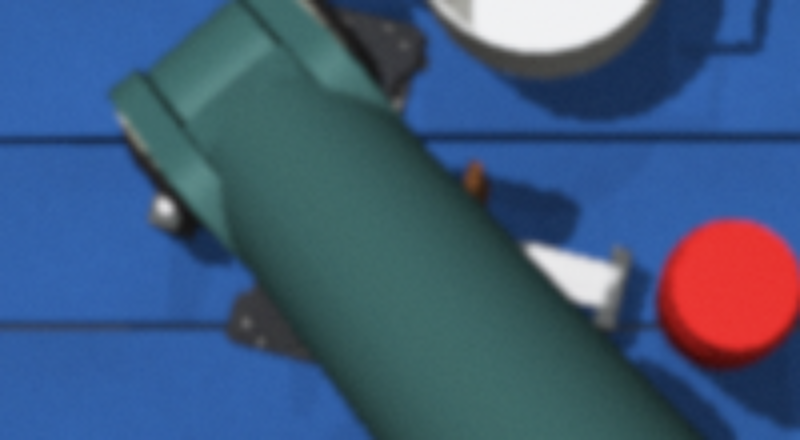

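The arm hides most of the bar, but the jaw, now at (475,180), has moved back from the red box at (730,292) with little force. I'll keep going until it meets the end block.

```bash
python3 - <<'E'
from h import *
for d in [80,95,110,118]+list(range(121,152,3)):
    env.movel(K+d*1e-3*u+[0,0,.0955],rate=.05 if d<119 else .025);s=st(d)
    if abs(s["wrist_force"]@u)>9:break
env.pause(.3);st("end")
E
```

```text
80 10.54 tcp [0.561  0.1034 0.0963] along 80.7 F u,v,z 0.8 2.7 5.9
95 10.99 tcp [0.5648 0.118  0.0963] along 95.7 F u,v,z 0.6 2.3 5.8
110 11.44 tcp [0.5685 0.1325 0.0963] along 110.7 F u,v,z 1.8 2.4 4.1
118 11.75 tcp [0.5705 0.1402 0.0963] along 118.7 F u,v,z 0.6 3.2 6.3
121 12.02 tcp [0.5712 0.1425 0.0962] along 121.1 F u,v,z 0.5 0.9 5.8
124 12.28 tcp [0.5719 0.1453 0.0962] along 124.0 F u,v,z -0.3 2.4 5.6
127 12.55 tcp [0.5723 0.1476 0.096 ] along 126.3 F u,v,z -0.6 2.4 5.6
130 12.82 tcp [0.5725 0.1497 0.0956] along 128.4 F u,v,z -2.8 1.4 4.8
133 13.08 tcp [0.573  0.1523 0.0955] along 131.0 F u,v,z -2.8 0.1 5.8
136 13.35 tcp [0.5736 0.1553 0.0955] along 134.1 F u,v,z -3.5 0.0 6.2
139 13.62 tcp [0.5743 0.1581 0.0954] along 137.0 F u,v,z -4.0 1.2 6.4
142 13.88 tcp [0.575  0.161  0.0954] along 140.0 F u,v,z -3.0 0.6 6.4
145 14.15 tcp [0.5758 0.164  0.0954] along 143.0 F u,v,z -3.9 0.9 5.3
148 14.42 tcp [0.576  0.1646 0.0953] along 143.7 F u,v,z -9.3 -0.4 9.5
end 14.72 tcp [0.576  0.1646 0.0953] along 143.7 F u,v,z -8.6 0.4 8.6
```

The stop reached the end at about 126 mm; after that the tip slid over the key and met the lug at 143.7 mm with 9 N. Now I'll lift straight up, move clear and check.

```bash
python3 - <<'E'
from h import *
env.movel(K+.146*u+[0,0,.112],rate=.04);st("lift")
env.movel(K+.144*u+[0,0,.27],rate=.15);st("up")
env.reach([.30,-.33,.32],np.array(env.sense()["tcp_rot"]));env.pause(.3);st("clear")
p,P=cloud("top");x,y,z=P[...,0],P[...,1],P[...,2]
for nm,lo,hi,yl,yh in(("block",.09,.11,.15,.25),("lug",.127,.143,.14,.22),("jaw",.134,.15,.05,.12),("key",.09,.112,.115,.16)):
    m=(z>lo)&(z<hi)&(y>yl)&(y<yh)&(x>.5)&(x<.65)
    c=np.median(P[m],0);print(nm,m.sum(),c.round(4),"to block mm",round(float((B-c)@u*1000),1))
for n in("masala_mid","patila_mid","tumbler_mid"):print(n,[np.round(r["at"],3).tolist() for r in tip_of("top",n)])
cv2.imwrite("pics/end.png",p[:,:,::-1])
E
```

```text
lift 15.28 tcp [0.5755 0.165  0.1116] along 143.9 F u,v,z -7.2 -1.4 2.0
up 16.48 tcp [0.5756 0.1648 0.2691] along 143.8 F u,v,z -0.1 -0.3 -0.4
clear 18.83 tcp [ 0.3003 -0.3298  0.32  ] along -403.9 F u,v,z -0.0 0.3 0.6
block 391 [0.5743 0.1715 0.1004] to block mm 27.0
lug 186 [0.5775 0.1779 0.1323] to block mm 20.0
jaw 142 [0.5522 0.0798 0.1397] to block mm 121.3
key 418 [0.5675 0.1375 0.1021] to block mm 61.6
masala_mid [[0.298, -0.231, 0.059], [0.507, -0.133, 0.107], [0.219, -0.311, 0.06]]
patila_mid [[0.732, -0.024, 0.087]]
tumbler_mid [[0.722, 0.138, 0.1]]
```

View pics/end.png

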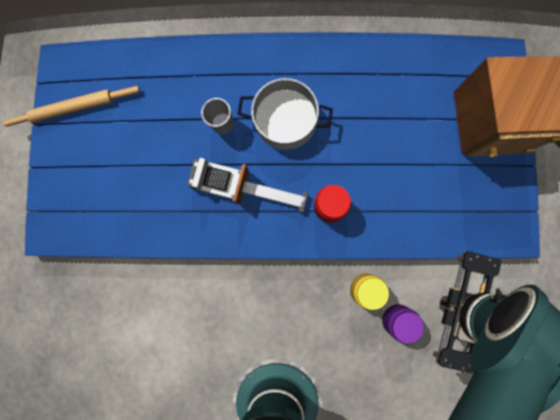

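The stop's lug is against the end block at (200,175), key up. The jaw at (240,183) is well away from the red box at (333,203), and the bystanders haven't moved. Handing in.

```bash
python3 -c "
from station import *
print(workorder.finish_job())"
```

```text
the job is handed in; nothing more can be done
None
```

The stop is pushed back to the end block (about 139 mm of its 140 mm travel by camera), the key is up, the masala box, patila and tumbler stand where they were, and the job is handed in; the judge's verdict was not shown.

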